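# Tip the blanks into a row on the fence tray and close the jaw on them

### The arm

A 6-joint arm with a two-finger parallel gripper is mounted at the origin on the work surface. World frame = base frame: x ahead of the robot, y to its left, z up, the work surface at z = 0. Lengths are in m, angles in rad, forces in N, time in s.
With the tool pointing down it reaches from about 0.35 to 0.975 m from the base axis. Payload 17.4 kg.
Tool frame: the origin (TCP) lies midway between the tips of the shut fingers; the grasp point (between the pads) lies 19 mm behind it; z points along the fingers, y is the direction in which the jaws open and shut (so a half turn about z gives the same grasp; the last joint's range is limited). The gripper opens to 85 mm and grips with 20 to 120 N. Pads are 22 mm wide; open, the fingers measure 114 mm over their backs; the gripper's body (76 mm by 85 mm) begins 54 mm behind the grasp point. The pads swing forward as they close: fully open they stand 13 mm farther back than shut.
Start: joints at [1.259, 0.116, 1.442, -0, 1.584, -0.038], TCP at [0.183, 0.65, 0.231] pointing down, gripper open.
Joint ranges: [-2.83, 2.83], [-0.83, 2.19], [0.07, 2.5], [-1.14, 4.28], [0.01, 3], [-2.97, 2.97]. Speed limits (rad/s): [1.89, 1.89, 2.22, 3.14, 3.14, 3.14].

### API

Orientations are given as a unit quaternion [w, x, y, z].
In Python, from plant import env, read_camera, calibration, finish_job gives the robot as it stands.
- The arm moves only by the tool play_rows, never from a script. Its argument "series" is a list of rows, each a list of 4 numbers: the shift along the tool's x, y, z in cm, then the turn about the tool's z in rad. In form: [[tx, ty, tz, turn], ...]. A call has 1 to 20 rows; each row shifts and turns the commanded pose from where the row before left it, along the tool's axes as they then stand; what a row does not reach is not made up. A row lasts 1/12 s, in which the tool goes at most 41.7 mm and 7.16 degrees, less where a joint would pass 70% of its speed; a pose out of reach is approached as far as the arm can. A call is refused whole if a number of a shift passes 4.17 or a number of a turn 0.125, either way. A call with a gripper value outside its range is refused whole. "claw" is the finger opening in cm, from 0 to 8.54, set as the call begins (left out, the last holds). The fingers move at their own pace and stop on an object; "squeeze" is the grip in N (left out, the last holds). Time passes only in rows, so rows that do not move let the fingers close. It gives the time, the measured TCP pose, the force and the opening at its end, in the units of the state.
- env.get_obs(): the state, without advancing time (a new reading comes with each control period).
- read_camera(name): name is "scene" or "top" or "wrist"; returns the picture (480x640x3 uint8, red, green, blue); there is no depth.
- calibration(name): a dict with "fovy" (degrees; the focal length in pixels is half the picture's height over the tangent of half this angle, whatever the lens; pixels are square), "cx", "cy" (the principal point, pixels), "position" and "rotation" of the camera in the world. Camera axes: x right, y down, z forward; pixel columns grow to the right and rows downward; lengths in m; the calibration is good to about 2 mm. A picture is of the moment at which its call begins: read the wrist's pose just before it. calibration takes no time and is no camera call; for the wrist camera it gives the pose at the moment of the call.
- finish_job(): hands the job in, once; it reports no verdict.
The state is a dict: "clock": time; "joint_positions": joint angles; "joint_vel": joint speeds; "joint_torque": joint torques, N m; "tcp_pos": TCP position; "tcp_rot": TCP orientation; "contact_force": force on the tool from outside, world axes, zero at the start; "moment": the same for the moment, N m; "gripper_width": finger opening in m.
Only numpy, scipy, OpenCV 4.12 (cv2) and the standard library are available. Lean on these libraries where they do the work, as an engineer would, in place of code of your own. Each camera call takes 0.05 s, during which the arm holds its last target.

### The job

Lift the fence tray by its upright orange handle, turning the hand with it, to tip the tray more than 20 degrees so that the three wooden blanks slide down into one row with their long sides flat against the fence, then lower it gently until it lies flat again, and let go. Then slide the jaw along the fence by its blue grip to close the row up against the end stop, until the sprung red pad is pressed about half-way in (never all the way), and let go. Never touch the blanks with the robot, and leave the glue bottle, the mallet and the jar alone.

Things in the scene. Friction and masses are not known exactly. Their poses are not given: they have to be found in the camera images.
- tray (a joint): Tilt of the white tray (board 140 mm deep in x, 420 mm long in y, 12 mm thick), rad: 0 flat, at most 0.65. It hinges on a line along y through x = 0, z = -12 mm of fence (under the fence, on the side away from the robot); lift the near side. It falls back if let go; weighs about 1.2 kg in all. The blanks start to slide at about 0.25 to 0.4 rad: friction varies.
- fence (a point): Corner where the fence's face, the end stop's face and the tray's top meet, 30 mm above the table with the tray flat. x points away from the robot through the fence (face at x = 0; the board is at -x), y along the fence from the end stop to the jaw, z up; the axes tilt with the tray. Fence: aluminium, 18 mm thick, 35 mm above the board. End stop: dark steel, at -y, 55 mm deep (x), 26 mm high.
- handle (a point): Place to grip on the orange handle, axes as fence. The handle is a flat tab standing square up from the tray's near edge: 14 mm thick (x), 100 mm wide (y). The point is mid-thickness and mid-width, 23 mm below the tab's upper edge and 68 mm above the tray's surface. The tab is rigid with the tray and turns with it, so a hand that grips it must turn with it too.
- jaw (a joint): How far the steel jaw has been slid along the fence towards the end stop (m), 0 = furthest away, at most 0.16. It rides on top of the fence, resists sliding with about 7 N of friction (plus 5 N per m/s), and stays where it is left, also against the pad's spring.
- jaw_grip (a point): Centre of the jaw's upright blue grip (36 mm in x, 20 mm in y, 42 mm tall, its foot on the steel carriage, 34 by 44 mm, that rides over the fence), with the axes of fence. With the tray flat its top is 123 mm above the table.
- pad_face (a point): Middle of the face of the red pad that meets the row (40 mm in x, 26 mm high; pad 10 mm thick), axes as fence; it looks to the end stop (-y). The jaw carries it on a brass stem; with the pad out, 12 mm of stem show between pad and jaw plate.
- pad (a joint): How far the red pad is pressed into the jaw against its spring (m): 0 out, 0.012 fully in. The spring takes 0.5 N per mm, so 6 mm is 3 N.
- short_center (a point): Centre of the short blank, pale wood, 60 mm long (its y) by 45 mm (x) by 30 mm high, about 65 g (varies).
- middle_center (a point): Centre of the middle blank, mid-brown wood, 70 mm long (its y) by 45 mm (x) by 30 mm high, about 75 g (varies).
- long_center (a point): Centre of the long blank, dark wood, 80 mm long (its y) by 45 mm (x) by 30 mm high, about 90 g (varies).
- glue: White glue bottle, 60 mm diameter, 170 mm tall, standing; origin at the centre of its underside. A bystander.
- mallet: Wooden mallet lying down, 255 mm long in x (from -140 to +115 mm), its head 70 by 120 by 70 mm high at the +x end; origin on the table below the handle's axis. A bystander.
- jar: Amber jar, 60 mm diameter, 75 mm tall, standing; origin at the centre of its underside. A bystander.
Things that resemble listed ones, but are neither listed nor needed, are in the scene too. What is shaped like the part that bears middle_center but yellow is not meant.

How it is judged:
By the outcome, as a careful person would: the job done as asked, in the order asked, and still so for the second after the job is handed in, with the robot touching nothing.
It also fails if it takes over 59 s, if anything falls off the work surface, if the arm or the gripper's body presses on something with over 40 N, if the wrist force passes 120 N, or if a joint passes its speed limit or range.

## Working session

There is one attempt and no reset: what is moved stays moved. The work goes in short steps, Python scripts to look and compute and a tool call to move; the robot and the scene stay as the last step left them, time stands still between calls to the robot, and variables do not carry over. Pictures are saved under pics/ and viewed, and the job is handed in when it is done.

Besides the shell and the picture viewer there is one more tool, called as name(argument=value, ...) on one line, values as JSON. play_rows: Moves the arm, as the interface text tells. Its arguments: {"type":"object","properties":{"series":{"type":"array","items":{"type":"array","items":{"type":"number"}}},"claw":{"type":"number"},"squeeze":{"type":"number"}},"required":["series"]}

```bash
ls; mkdir -p pics
python3 - <<'E'
from plant import env, read_camera, calibration
import cv2
print(env.get_obs())
for n in ("scene","top","wrist"):
    print(n,calibration(n)); cv2.imwrite(f"pics/{n}0.png",read_camera(n)[:,:,::-1])
E
```

```text
pics
{'clock': 0.0, 'joint_positions': array([ 1.25918509e+00,  1.16478122e-01,  1.44226189e+00, -2.23928240e-05,
        1.58403157e+00, -3.77773143e-02]), 'joint_vel': array([-0.00104618,  0.00081972,  0.00016261,  0.0006315 , -0.00032234,
       -0.0003378 ]), 'joint_torque': array([-5.50539728e-03, -7.31984854e+01, -6.32485843e+01, -3.32341342e-04,
        6.29441463e-03,  3.16972773e-05]), 'tcp_pos': array([0.18247542, 0.64966023, 0.23056958]), 'tcp_rot': array([-9.14274947e-05,  1.36489699e-01,  9.90641315e-01, -5.82435784e-04]), 'contact_force': array([0.32623724, 0.28564332, 0.02009455]), 'moment': array([-0.011181  ,  0.02343078, -0.02625497]), 'gripper_width': 0.08556534212669237}
scene {'fovy': 48.862944812390765, 'cx': 311.2265594932138, 'cy': 232.59149828687745, 'position': array([ 1.14406552, -0.35700385,  1.02597992]), 'rotation': array([-0.27438221,  0.8322426 ,  0.45466512, -0.15926798])}
top {'fovy': 42.561539231207746, 'cx': 320.69096355744546, 'cy': 246.20666490451464, 'position': array([0.25846656, 0.00550609, 1.62298156]), 'rotation': array([ 0.06214358, -0.70234095,  0.70553823, -0.07121219])}
wrist {'fovy': 70.66205148218619, 'cx': 317.4745304501816, 'cy': 240.2381607693069, 'position': array([0.10950451, 0.67131169, 0.37246288]), 'rotation': array([0.11924959, 0.78813453, 0.59712699, 0.08979347])}
```

View pics/scene0.png

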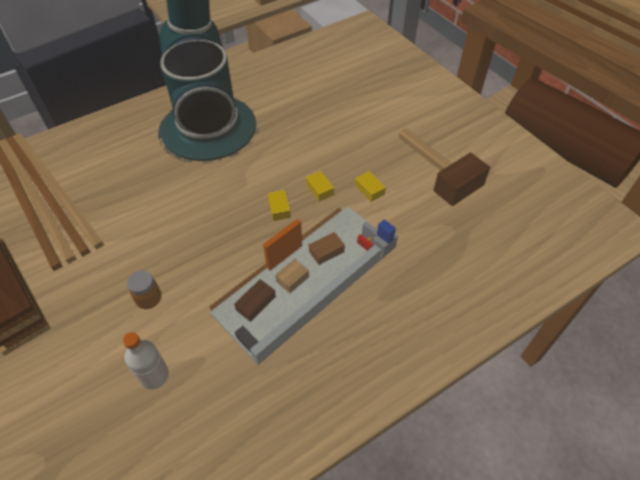

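View pics/top0.png

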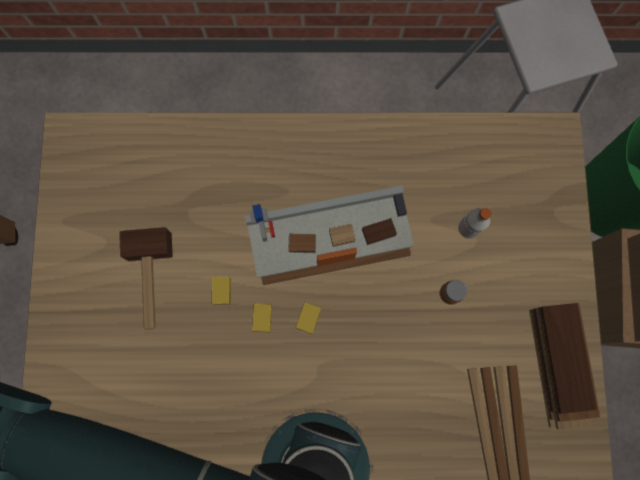

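View pics/wrist0.png

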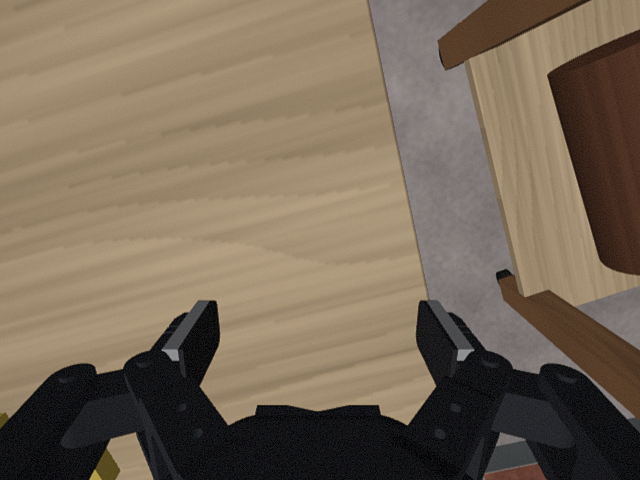

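The scene view shows the tray in the middle: orange handle on the near side, jaw with blue grip at the +y end, and dark, pale and mid-brown blanks lying loose. The yellow blocks are decoys. In the top view up is +x and left is +y, with the fence running from about (250,220) to (405,190) px. I'll measure the parts next.

```bash
cat > h.py <<'E'
import numpy as np, cv2
from scipy.spatial.transform import Rotation as R
from plant import env, read_camera, calibration
def cam(n):
    c=calibration(n); f=240/np.tan(np.radians(c['fovy']/2)); q=c['rotation']
    return f,c['cx'],c['cy'],np.array(c['position']),R.from_quat([q[1],q[2],q[3],q[0]]).as_matrix()
def ray(c,uv,z):
    f,cx,cy,p,M=c; uv=np.atleast_2d(uv).astype(float)
    d=np.c_[(uv[:,0]-cx)/f,(uv[:,1]-cy)/f,np.ones(len(uv))]@M.T
    return p+d*((z-p[2])/d[:,2])[:,None]
def proj(c,X):
    f,cx,cy,p,M=c; y=(np.atleast_2d(X)-p)@M; return np.c_[cx+f*y[:,0]/y[:,2],cy+f*y[:,1]/y[:,2]]
E
python3 - <<'E'
from h import *
t=cv2.imread('pics/top0.png'); s=cv2.imread('pics/scene0.png')
cv2.imwrite('pics/top0c.png',cv2.resize(t[175:295,235:425],None,fx=4,fy=4,interpolation=cv2.INTER_CUBIC))
cv2.imwrite('pics/scene0c.png',cv2.resize(s[195:370,200:410],None,fx=3.4,fy=3.4,interpolation=cv2.INTER_CUBIC))
for n,im in(('top',t),('scene',s)):
    c=cam(n);h=cv2.cvtColor(im,cv2.COLOR_BGR2HSV)
    for name,lo,hi,z in(('blue',(110,120,60),(130,255,255),.123),('orange',(5,190,110),(14,255,255),.121),('red',(0,170,80),(3,255,255),.05)):
        m=cv2.inRange(h,lo,hi)
        k,l,st,ce=cv2.connectedComponentsWithStats(m)
        for i in range(1,k):
            if st[i,4]>15: print(n,name,st[i],ce[i].round(1),ray(c,ce[i],z)[0].round(4), cv2.boxPoints(cv2.minAreaRect(np.argwhere(l==i)[:,::-1].astype(np.float32))).round(1).tolist())
E
```

```text
top blue [253 205  10  17  96] [257.6 212.5] [0.6315 0.1428 0.123 ] [[252.6999969482422, 205.39999389648438], [259.8999938964844, 204.1999969482422], [262.5, 220.1999969482422], [255.39999389648438, 221.39999389648438]]
top red [270 221   4  15  31] [271.2 228.2] [0.6074 0.1133 0.05  ] [[268.8999938964844, 221.1999969482422], [271.0, 220.8000030517578], [273.29998779296875, 234.89999389648438], [271.20001220703125, 235.3000030517578]]
scene blue [380 221  14  12  99] [386.1 226.8] [0.6371 0.1389 0.123 ] [[378.20001220703125, 226.8000030517578], [382.6000061035156, 220.10000610351562], [393.8999938964844, 227.60000610351562], [389.5, 234.3000030517578]]
scene orange [265 221  34  26 152] [281.2 233.4] [ 0.5278 -0.0587  0.121 ] [[263.70001220703125, 244.1999969482422], [296.79998779296875, 219.39999389648438], [299.1000061035156, 222.39999389648438], [266.0, 247.3000030517578]]
scene orange [124 333  14  13 126] [130.3 339.2] [ 0.5871 -0.4215  0.121 ] [[122.0, 340.0], [131.0, 331.0], [138.5, 338.5], [129.5, 347.5]]
scene red [359 236  13  12  81] [364.2 241.9] [0.6034 0.1111 0.05  ] [[356.70001220703125, 239.89999389648438], [360.5, 235.1999969482422], [371.20001220703125, 243.8000030517578], [367.3999938964844, 248.5]]
```

View pics/top0c.png

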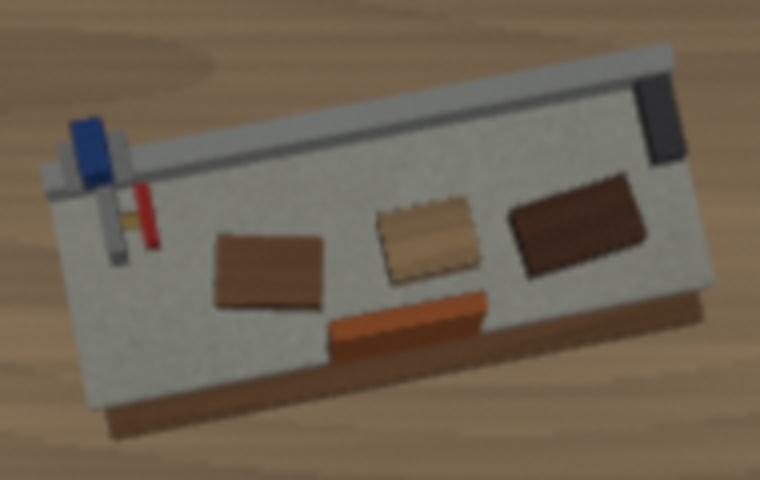

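View pics/scene0c.png

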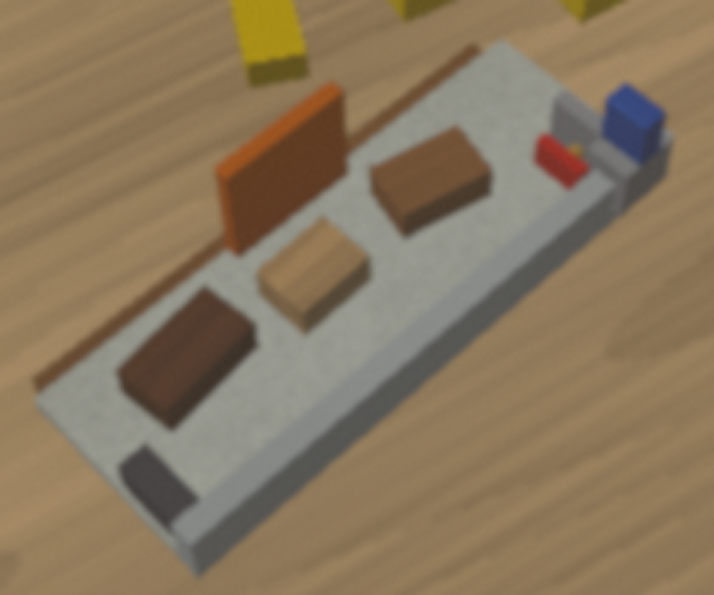

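Run:
```python
from h import *
c=cam('top'); s=cam('scene')
T=lambda p,z: ray(c,np.array(p)/4+[235-.375,175-.375],z)[:,:2].round(4)
S=lambda p,z: ray(s,np.array(p)/3.4+[200-.35,195-.35],z)[:,:2].round(4)
def rep(n,a): 
    d=a[0]-a[1]; print(n,a.tolist(),'len',np.hypot(*d).round(4),'yaw y-axis',np.degrees(np.arctan2(-d[0],d[1])).round(2))
rep('T fence top far',T([(42,165),(670,43)],.065))
rep('T fence top near',T([(50,195),(676,75)],.065))
rep('T board near',T([(92,408),(714,288)],.03))
rep('T handle top far',T([(330,322),(484,292)],.121))
rep('T handle top near',T([(330,337),(486,307)],.121))
rep('S handle top far(from robot)',S([(345,93),(220,180)],.121))
rep('S handle top near',S([(333,82),(216,167)],.121))
rep('S fence top far',S([(612,195),(197,545)],.065))
rep('S fence top near',S([(600,180),(175,525)],.065))
rep('S board near',S([(502,40),(37,395)],.03))
print('T blue top',T([(70,121),(101,117),(109,180),(82,186)],.123).tolist())
print('S blue top',S([(626,83),(664,120),(640,128),(606,95)],.123).tolist())
print('T stop top',T([(633,83),(668,76),(686,157),(655,164)],.056).tolist())
```

```text
T fence top far [[0.637, 0.1802], [0.7183, -0.2304]] len 0.4186 yaw y-axis 11.2
T fence top near [[0.6171, 0.1747], [0.6965, -0.2337]] len 0.416 yaw y-axis 11.0
T board near [[0.4828, 0.1488], [0.561, -0.2596]] len 0.4158 yaw y-axis 10.84
T handle top far [[0.5231, -0.0057], [0.5417, -0.1014]] len 0.0975 yaw y-axis 11.0
T handle top near [[0.5137, -0.0057], [0.5322, -0.1025]] len 0.0986 yaw y-axis 10.82
S handle top far(from robot) [[0.5246, -0.0066], [0.5405, -0.1074]] len 0.102 yaw y-axis 8.96
S handle top near [[0.5127, -0.0083], [0.5305, -0.1046]] len 0.0979 yaw y-axis 10.47
S fence top far [[0.6528, 0.1162], [0.7192, -0.2285]] len 0.351 yaw y-axis 10.9
S fence top near [[0.639, 0.1168], [0.7016, -0.2332]] len 0.3556 yaw y-axis 10.14
S board near [[0.4828, 0.1489], [0.5614, -0.2597]] len 0.4161 yaw y-axis 10.89
T blue top [[0.6512, 0.1567], [0.6538, 0.1373], [0.6132, 0.1318], [0.6094, 0.1486]]
S blue top [[0.6173, 0.1476], [0.6541, 0.1496], [0.6509, 0.1332], [0.6182, 0.1311]]
T stop top [[0.6937, -0.2065], [0.6984, -0.2298], [0.6435, -0.2399], [0.6388, -0.2194]]
```

Top and scene views agree: yaw of the fence axes is about +10.95°, handle top centre (0.5275, -0.055, 0.121), blue grip top centre (0.633, 0.142), and the sizes match within a few mm. The interface only turns about the tool's z (down), so the hand cannot pitch with the tab. I'll straddle the tab loosely, then carry it along its arc on the near finger. First I turn the hand.

play_rows(series=[[0,0,0,0.123],[0,0,0,0.123],[0,0,0,0.123],[0,0,0,0.123],[0,0,0,0.123],[0,0,0,0.123],[0,0,0,0.123],[0,0,0,0.123],[0,0,0,0.123],[0,0,0,0]], claw=6, squeeze=20)

```text
clock: 0.98
tcp_pos: [0.1825, 0.6498, 0.231]
tcp_rot: [0.0, 0.639, 0.769, -0.0]
contact_force: [-0.2, 0.6, -1.0]
gripper_width: 0.0598
```

```bash
cat >> h.py <<'E'
YAW=np.radians(10.95); FX=np.array([np.cos(YAW),np.sin(YAW)]); FY=np.array([-np.sin(YAW),np.cos(YAW)])
def tool():
    o=env.get_obs(); q=o['tcp_rot']; M=R.from_quat([q[1],q[2],q[3],q[0]]).as_matrix(); return o,M
def delta(target):
    o,M=tool(); print('t',o['clock'].__round__(2),'tcp',o['tcp_pos'].round(4),'F',o['contact_force'].round(2),'w',o['gripper_width'].round(4),'j',np.round(o['joint_positions'],2))
    print('tool x',M[:,0].round(3),'y yaw',np.degrees(np.arctan2(M[1,1],M[0,1])).round(2),'z',M[:,2].round(3))
    print('shift cm',((np.array(target)-o['tcp_pos'])@M*100).round(2))
E
python3 -c "
from h import *
delta([.5275,-.055,.2])"
```

```text
Traceback (most recent call last):
  File "h.py", line 17, in delta
    o,M=tool(); print('t',o['clock'].__round__(2),'tcp',o['tcp_pos'].round(4),'F',o['contact_force'].round(2),'w',o['gripper_width'].round(4),'j',np.round(o['joint_positions'],2))
                                                                                                                  ^^^^^^^^^^^^^^^^^^^^^^^^
AttributeError: 'float' object has no attribute 'round'
```

```bash
sed -i "s/o\['gripper_width'\].round(4)/round(float(o['gripper_width']),4)/" h.py
python3 -c "
from h import *
delta([.5275,-.055,.2])"
```

```text
t 0.98 tcp [0.1825 0.6498 0.231 ] F [-0.16  0.64 -0.95] w 0.0598 j [ 1.26  0.12  1.44 -0.    1.58  1.08]
tool x [-0.183  0.983 -0.   ] y yaw 10.52 z [-0. -0. -1.]
shift cm [-75.59  21.05   3.13]
```

play_rows(series=[[-1.5,0.42,0,-0.008],[-3,0.83,0,0],[-3.8,1.06,0,0],[-3.8,1.06,0,0],[-3.8,1.06,0,0],[-3.8,1.06,0,0],[-3.8,1.06,0,0],[-3.8,1.06,0,0],[-3.8,1.06,0,0],[-3.8,1.06,0,0],[-3.8,1.06,0,0],[-3.8,1.06,0,0],[-3.8,1.06,0,0],[-3.8,1.06,0,0],[-3.8,1.06,0,0],[-3.8,1.06,0,0],[-3.8,1.06,0,0],[-3.8,1.06,0,0],[-3.8,1.06,0,0],[-3.8,1.06,0,0]])

```text
clock: 2.65
tcp_pos: [0.5256, -0.0271, 0.2314]
tcp_rot: [0.0, 0.632, 0.775, 0.0]
contact_force: [1.6, 1.1, -0.3]
gripper_width: 0.06
```

```bash
python3 -c "
from h import *
delta([.5275,-.055,.2])"
```

```text
t 2.65 tcp [ 0.5256 -0.0271  0.2314] F [ 1.62  1.14 -0.33] w 0.06 j [-0.1  -0.21  1.76  0.    1.6  -0.3 ]
tool x [-0.201  0.98  -0.   ] y yaw 11.61 z [ 0.  0. -1.]
shift cm [-2.77 -0.38  3.14]
```

play_rows(series=[[-1,0,1.5,0.006],[0,0,0.5,0],[0,0,0,0]])

```text
clock: 2.9
tcp_pos: [0.5265, -0.035, 0.2096]
tcp_rot: [-0.001, 0.635, 0.772, -0.001]
contact_force: [-0.5, 1.7, -0.2]
gripper_width: 0.0597
```

```bash
python3 -c "
from h import *
delta([.5275,-.055,.13])
c=cam('wrist');im=read_camera('wrist');cv2.imwrite('pics/w1.png',im[:,:,::-1])
print(proj(c,[[.5275,-.055,.121]]))"
```

```text
t 2.9 tcp [ 0.5265 -0.035   0.2096] F [-0.53  1.71 -0.18] w 0.0597 j [-0.11 -0.2   1.78  0.    1.56 -0.31]
tool x [-0.193  0.981  0.001] y yaw 11.11 z [-0.003  0.001 -1.   ]
shift cm [-1.99 -0.27  7.96]
[[314.23898354 273.12891849]]
```

View pics/w1.png

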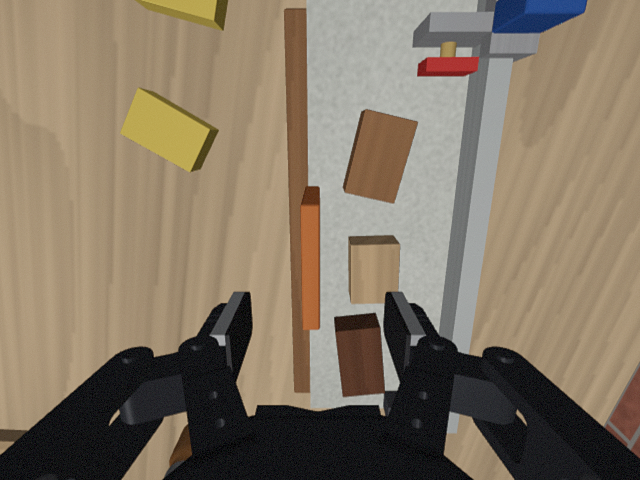

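Wrist view: the handle top spans (301–321, 205–328) px, and its centre (312,266) is within about 5 mm of my estimate. The fingers straddle it, so I descend.

play_rows(series=[[-0.85,-0.2,1,0.002],[-0.85,-0.2,2,0],[0,0,2,0],[0,0,2,0],[0,0,2,0],[0,0,1.5,0],[0,0,1,0],[0,0,0.5,0],[0,0,0,0]])

```text
clock: 3.7
tcp_pos: [0.5261, -0.0519, 0.0907]
tcp_rot: [-0.0, 0.636, 0.771, -0.0]
contact_force: [-1.0, -0.7, 0.3]
gripper_width: 0.0601
```

play_rows(series=[[0,0,0,0],[0,0,0,0],[0,0,0,0],[0,0,0,0]], claw=3.5)

```text
clock: 4.03
tcp_pos: [0.5267, -0.0523, 0.092]
tcp_rot: [0.0, 0.637, 0.771, 0.0]
contact_force: [-0.6, 0.2, 1.0]
gripper_width: 0.0351
```

```bash
python3 -c "
from h import *
delta([.5275,-.052,.09])
im=read_camera('wrist');cv2.imwrite('pics/w2.png',im[:,:,::-1])
im=read_camera('scene');cv2.imwrite('pics/s2.png',cv2.resize(im[180:360,190:420,::-1],None,fx=3,fy=3))"
```

```text
t 4.03 tcp [ 0.5267 -0.0523  0.092 ] F [-0.61  0.18  1.02] w 0.0351 j [-0.15 -0.13  1.92  0.    1.36 -0.34]
tool x [-0.189  0.982 -0.   ] y yaw 10.89 z [ 0.001 -0.    -1.   ]
shift cm [0.01 0.08 0.2 ]
```

View pics/w2.png

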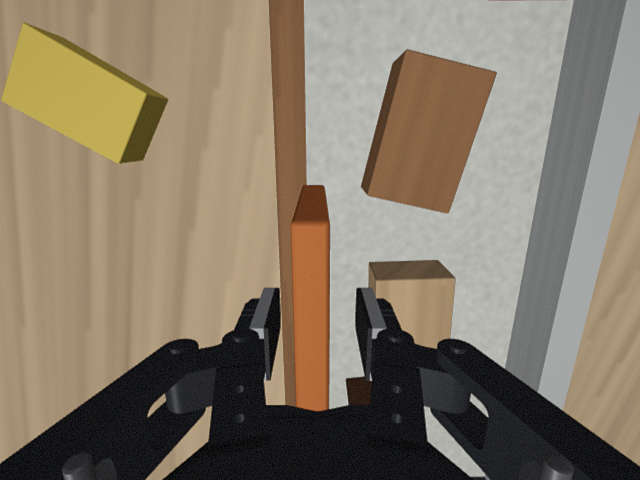

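View pics/s2.png

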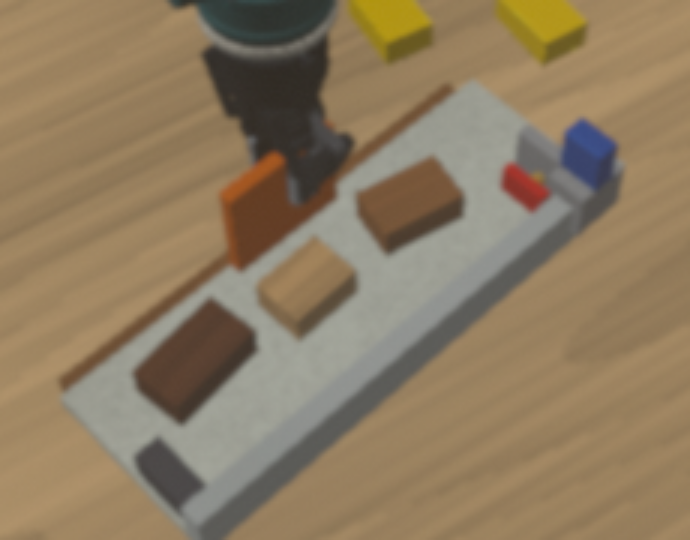

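The fingers straddle the tab with about 10 mm of clearance each side, clear of the blanks. Next: near finger to contact, then the first part of the arc.

play_rows(series=[[0,0.3,0,0],[0,0.3,0,0],[0,0.3,0,0],[0,0.1,0,0],[0,0.2,-0.33,0],[0,0.2,-0.33,0],[0,0.22,-0.33,0],[0,0.22,-0.33,0],[0,0,0,0],[0,0,0,0]])

```text
clock: 4.97
tcp_pos: [0.5428, -0.049, 0.1044]
tcp_rot: [-0.002, 0.637, 0.771, -0.002]
contact_force: [-21.1, -4.2, 9.8]
gripper_width: 0.0353
```

```bash
python3 -c "
from h import *
delta([.5275,-.052,.09])
im=read_camera('wrist');cv2.imwrite('pics/w3.png',im[:,:,::-1])
im=read_camera('scene');cv2.imwrite('pics/s3.png',cv2.resize(im[180:360,190:420,::-1],None,fx=3,fy=3))"
```

```text
t 4.97 tcp [ 0.5428 -0.049   0.1044] F [-21.13  -4.24   9.83] w 0.0353 j [-0.14 -0.1   1.87 -0.    1.38 -0.33]
tool x [-0.189  0.982  0.   ] y yaw 10.89 z [-0.006 -0.001 -1.   ]
shift cm [-0.   -1.55  1.45]
```

View pics/w3.png

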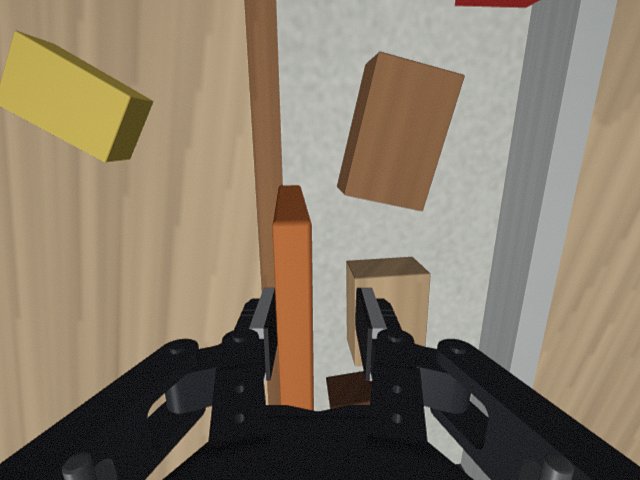

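View pics/s3.png

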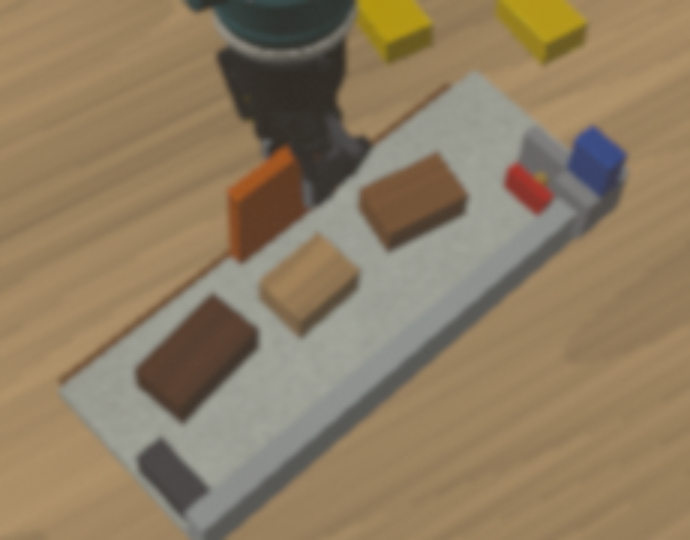

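The tray is tipping. The tool feels +10 N in z, so the finger is lagging below the arc. I'll lift slightly more per step and continue.

play_rows(series=[[0,0,-0.25,0],[0,0.2,-0.35,0],[0,0.23,-0.35,0],[0,0.25,-0.34,0],[0,0.25,-0.34,0],[0,0.26,-0.33,0],[0,0.27,-0.32,0],[0,0.27,-0.31,0],[0,0,0,0]])

```text
clock: 5.82
tcp_pos: [0.5622, -0.0454, 0.1312]
tcp_rot: [0.0, 0.637, 0.771, 0.0]
contact_force: [-3.3, -0.4, -0.2]
gripper_width: 0.035
```

```bash
python3 -c "
from h import *
delta([.5275,-.052,.09])
im=read_camera('wrist');cv2.imwrite('pics/w4.png',im[:,:,::-1])
im=read_camera('scene');cv2.imwrite('pics/s4.png',cv2.resize(im[180:360,190:420,::-1],None,fx=3,fy=3))"
```

```text
t 5.82 tcp [ 0.5622 -0.0454  0.1312] F [-3.33 -0.44 -0.19] w 0.035 j [-0.13 -0.08  1.81  0.    1.42 -0.32]
tool x [-0.189  0.982 -0.   ] y yaw 10.9 z [ 0.001 -0.    -1.   ]
shift cm [ 0.01 -3.53  4.12]
```

View pics/w4.png

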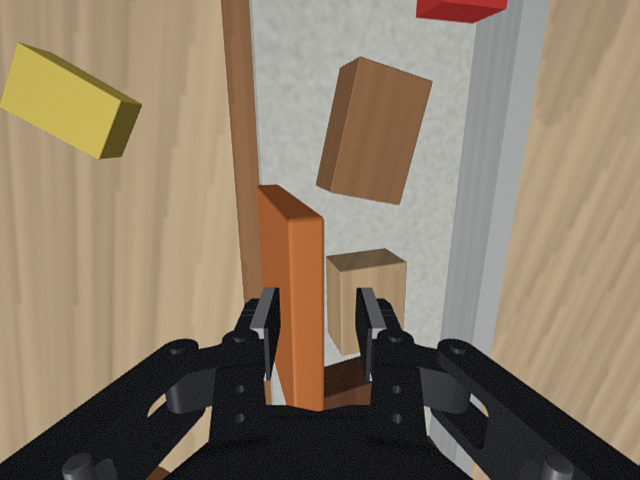

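View pics/s4.png

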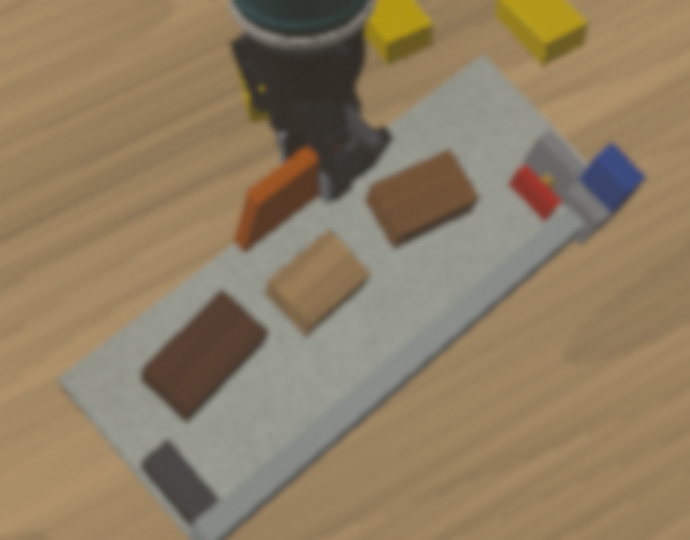

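play_rows(series=[[0,0.28,-0.29,0],[0,0.28,-0.28,0],[0,0.3,-0.28,0],[0,0.3,-0.27,0],[0,0.31,-0.26,0],[0,0.31,-0.26,0],[0,0,0,0],[0,0,0,0],[0,0,0,0]])

```text
clock: 6.67
tcp_pos: [0.5789, -0.0421, 0.1468]
tcp_rot: [0.0, 0.637, 0.771, -0.0]
contact_force: [-3.6, -0.7, 1.6]
gripper_width: 0.035
```

```bash
python3 -c "
from h import *
delta([.5275,-.052,.09])
im=read_camera('wrist');cv2.imwrite('pics/w5.png',im[:,:,::-1])
im=read_camera('scene');cv2.imwrite('pics/s5.png',cv2.resize(im[180:360,190:420,::-1],None,fx=3,fy=3))"
```

```text
t 6.67 tcp [ 0.5789 -0.0421  0.1468] F [-3.59 -0.73  1.55] w 0.035 j [-0.12 -0.05  1.75 -0.    1.44 -0.31]
tool x [-0.189  0.982 -0.   ] y yaw 10.89 z [-0. -0. -1.]
shift cm [ 0.   -5.23  5.68]
```

View pics/w5.png

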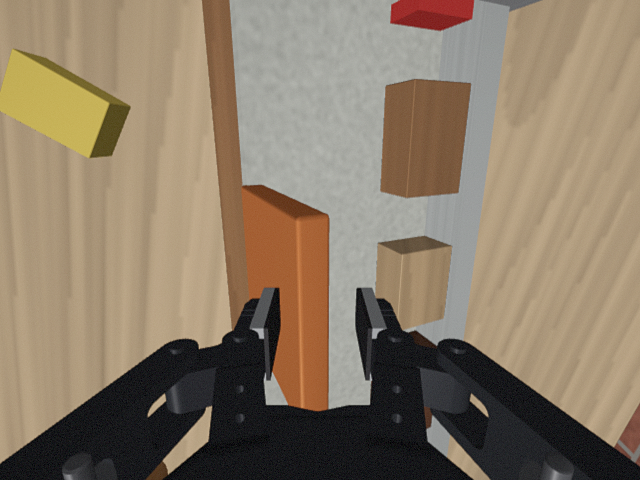

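View pics/s5.png

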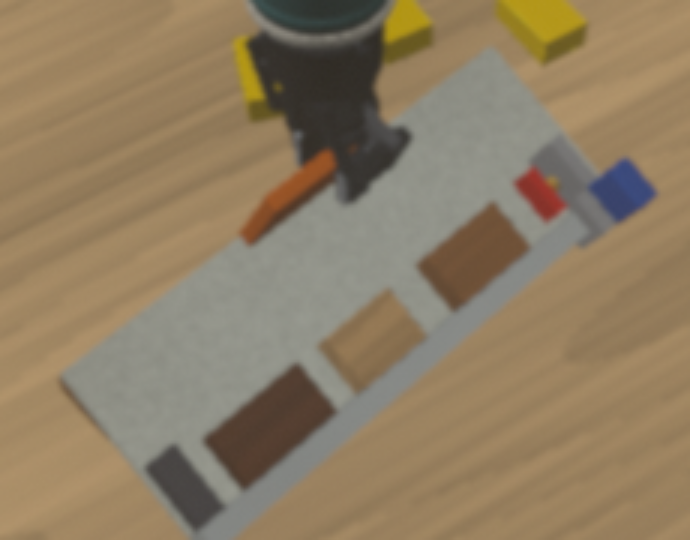

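All three blanks slid down and sit flat along the fence, with gaps between them. Next I check the tilt angle from the raised board corners at crop px (60,378) and (490,48).

Run:
```python
from h import *
s=cam('scene')
obs=[np.array([60,378])/3+[190,180],np.array([490,48])/3+[190,180]]
for th in np.arange(.3,.56,.05):
    r=[]
    for P0,o in zip(([.5614,-.2597],[.4828,.1489]),obs):
        rx,rz=-.140,.012
        X=np.cos(th)*rx+np.sin(th)*rz; Z=-np.sin(th)*rx+np.cos(th)*rz
        P=np.r_[np.array(P0)+FX*(X+.140),.018+Z]
        r.append((proj(s,P)[0]-o).round(1).tolist())
    print(round(th,2),r)
```

```text
0.3 [[0.1, -1.7], [-2.4, 1.7]]
0.35 [[0.4, -2.4], [-1.5, 0.5]]
0.4 [[0.8, -3.0], [-0.4, -0.5]]
0.45 [[1.3, -3.4], [0.8, -1.4]]
0.5 [[1.9, -3.7], [2.1, -2.2]]
0.55 [[2.6, -3.8], [3.5, -2.9]]
```

Tilt is about 0.39 rad. I'll add a little for margin, hold, then check.

play_rows(series=[[0,0.32,-0.25,0],[0,0.33,-0.24,0],[0,0.33,-0.23,0],[0,0,0,0],[0,0,0,0],[0,0,0,0],[0,0,0,0]])

```text
clock: 7.35
tcp_pos: [0.5885, -0.0403, 0.154]
tcp_rot: [-0.0, 0.637, 0.771, -0.0]
contact_force: [-3.0, -0.2, 1.5]
gripper_width: 0.0349
```

```bash
python3 -c "
from h import *
delta([.5275,-.052,.09])
im=read_camera('scene');cv2.imwrite('pics/s6.png',cv2.resize(im[180:360,190:420,::-1],None,fx=3,fy=3))"
```

```text
t 7.35 tcp [ 0.5885 -0.0403  0.154 ] F [-3.04 -0.24  1.54] w 0.0349 j [-0.11 -0.04  1.73 -0.    1.45 -0.3 ]
tool x [-0.189  0.982  0.   ] y yaw 10.89 z [-0. -0. -1.]
shift cm [-0.   -6.21  6.4 ]
```

View pics/s6.png

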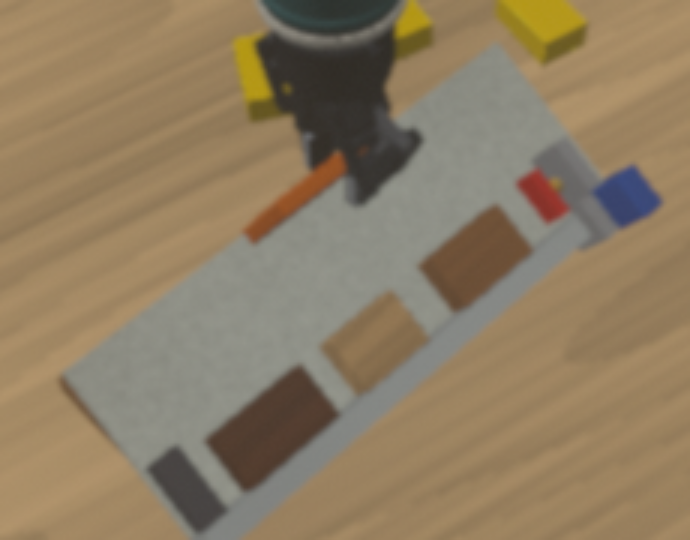

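Tilt is about 0.47 rad (27°) and the blanks stayed flat on the fence. I'll lower along the reversed arc.

play_rows(series=[[0,-0.33,0.23,0],[0,-0.33,0.24,0],[0,-0.32,0.25,0],[0,-0.31,0.26,0],[0,-0.31,0.26,0],[0,-0.3,0.27,0],[0,-0.3,0.28,0],[0,-0.28,0.28,0],[0,-0.28,0.29,0],[0,-0.27,0.3,0],[0,-0.27,0.31,0],[0,0,0,0]])

```text
clock: 8.4
tcp_pos: [0.5545, -0.047, 0.1235]
tcp_rot: [-0.001, 0.637, 0.771, -0.001]
contact_force: [-11.2, -3.7, 6.7]
gripper_width: 0.0351
```

play_rows(series=[[0,-0.13,0.16,0],[0,-0.13,0.16,0],[0,-0.13,0.16,0],[0,-0.12,0.16,0],[0,-0.12,0.16,0],[0,-0.12,0.16,0],[0,-0.12,0.16,0],[0,-0.12,0.16,0],[0,-0.12,0.16,0],[0,-0.11,0.16,0],[0,-0.11,0.16,0],[0,-0.11,0.16,0],[0,0,0,0]])

```text
clock: 9.48
tcp_pos: [0.5403, -0.0498, 0.1042]
tcp_rot: [-0.001, 0.637, 0.771, -0.001]
contact_force: [-13.9, -5.7, 5.4]
gripper_width: 0.0347
```

```bash
python3 -c "
from h import *
delta([.5275,-.052,.09])
im=read_camera('wrist');cv2.imwrite('pics/w7.png',im[:,:,::-1])
im=read_camera('scene');cv2.imwrite('pics/s7.png',cv2.resize(im[180:360,190:420,::-1],None,fx=3,fy=3))"
```

```text
t 9.48 tcp [ 0.5403 -0.0498  0.1042] F [-13.91  -5.73   5.38] w 0.0347 j [-0.14 -0.11  1.87 -0.    1.38 -0.33]
tool x [-0.189  0.982 -0.   ] y yaw 10.87 z [-0.003 -0.001 -1.   ]
shift cm [ 0.02 -1.29  1.43]
```

View pics/w7.png

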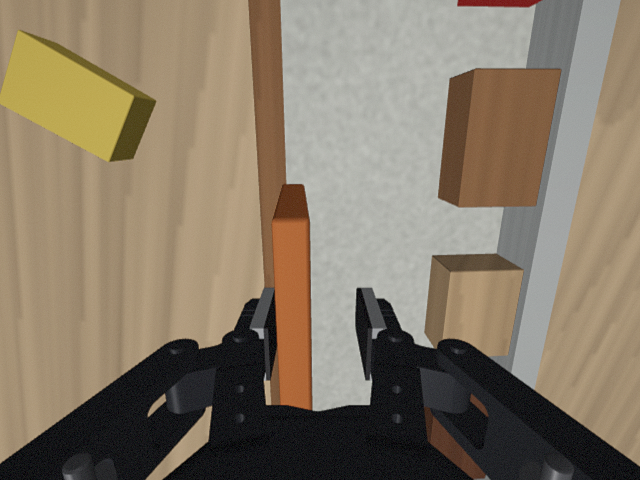

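View pics/s7.png

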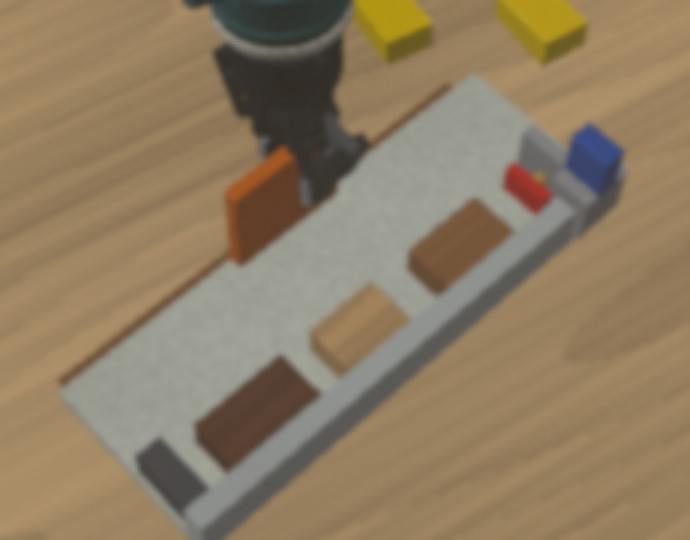

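play_rows(series=[[0,-0.08,0.1,0],[0,-0.08,0.1,0],[0,-0.08,0.1,0],[0,-0.08,0.08,0],[0,-0.08,0.06,0],[0,-0.08,0.04,0],[0,-0.08,0.04,0],[0,0,0,0],[0,0,0,0]])

```text
clock: 10.33
tcp_pos: [0.5362, -0.0502, 0.0997]
tcp_rot: [-0.0, 0.637, 0.771, -0.0]
contact_force: [-5.3, -0.5, -0.4]
gripper_width: 0.0347
```

```bash
python3 -c "
from h import *
delta([.5275,-.052,.09])
im=read_camera('scene');cv2.imwrite('pics/s8.png',cv2.resize(im[180:360,190:420,::-1],None,fx=3,fy=3))"
```

```text
t 10.33 tcp [ 0.5362 -0.0502  0.0997] F [-5.32 -0.46 -0.41] w 0.0347 j [-0.14 -0.12  1.89  0.    1.37 -0.33]
tool x [-0.189  0.982  0.   ] y yaw 10.89 z [-0.001  0.    -1.   ]
shift cm [-0.01 -0.89  0.97]
```

View pics/s8.png

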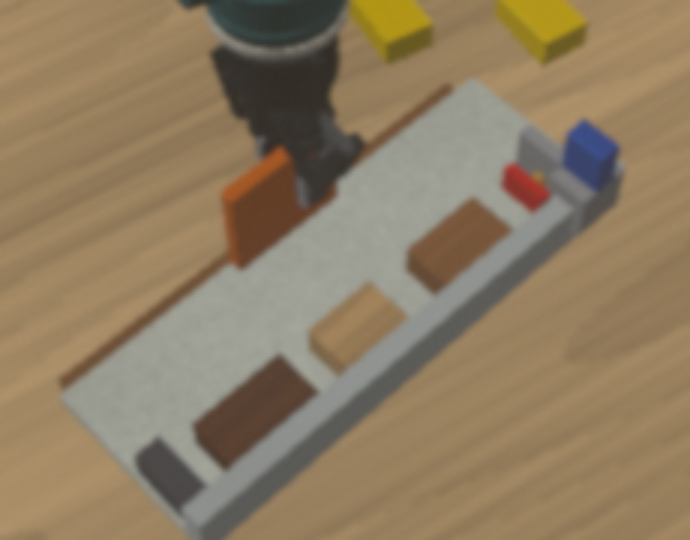

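Nearly flat, with about 5 N still on the finger. I retreat slowly until the force goes to zero.

play_rows(series=[[0,-0.06,0.03,0],[0,-0.06,0.03,0],[0,-0.06,0.03,0],[0,-0.06,0,0],[0,-0.06,0,0],[0,-0.06,0,0],[0,-0.1,0,0],[0,-0.1,0,0],[0,-0.1,0,0],[0,-0.1,0,0],[0,0,0,0],[0,0,0,0]])

```text
clock: 11.38
tcp_pos: [0.529, -0.0517, 0.099]
tcp_rot: [0.0, 0.637, 0.771, 0.0]
contact_force: [0.0, 0.1, -0.1]
gripper_width: 0.0348
```

```bash
python3 -c "
from h import *
delta([.5275,-.052,.09])
im=read_camera('wrist');cv2.imwrite('pics/w9.png',im[:,:,::-1])
im=read_camera('scene');cv2.imwrite('pics/s9.png',cv2.resize(im[180:360,190:420,::-1],None,fx=3,fy=3))"
```

```text
t 11.38 tcp [ 0.529  -0.0517  0.099 ] F [ 0.02  0.07 -0.08] w 0.0348 j [-0.15 -0.13  1.91  0.    1.37 -0.34]
tool x [-0.189  0.982 -0.   ] y yaw 10.88 z [ 0. -0. -1.]
shift cm [ 0.   -0.16  0.9 ]
```

View pics/w9.png

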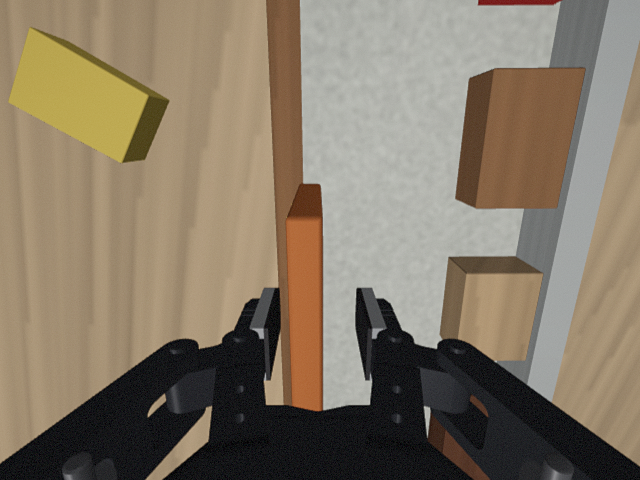

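The tray is flat and the force is zero. I raise the hand and move to the blue grip.

play_rows(series=[[0,0,-1.5,0],[0,0,-3,0],[0,0,-3,0],[0,0,-3,0],[0,0,-1,0],[0,0,0,-0.121],[0,0,0,-0.121],[0,0,0,-0.121],[0,0,0,-0.121],[0,0,0,-0.121],[0,0,0,-0.121],[0,0,0,-0.121],[0,0,0,-0.121],[0,0,0,-0.121],[0,0,0,-0.121],[0,0,0,-0.121],[0,0,0,-0.121],[0,0,0,-0.121],[0,0,0,0]], claw=6)

```text
clock: 13.07
tcp_pos: [0.529, -0.0517, 0.2136]
tcp_rot: [-0.0, -0.099, 0.995, 0.0]
contact_force: [-1.0, -0.3, -0.1]
gripper_width: 0.0599
```

```bash
python3 -c "
from h import *
delta([.633,.142,.21])"
```

```text
t 13.07 tcp [ 0.529  -0.0517  0.2136] F [-0.98 -0.29 -0.12] w 0.0599 j [-0.15 -0.19  1.77 -0.    1.56 -1.91]
tool x [-0.98  -0.197  0.   ] y yaw 101.37 z [-0.  0. -1.]
shift cm [-14.01  16.94   0.36]
```

play_rows(series=[[-0.9,1.1,0,0.007],[-2.1,2.5,0,0],[-2.3,2.8,0,0],[-2.3,2.8,0,0],[-2.3,2.8,0,0],[-2.1,2.5,0,0],[-1.3,1.6,0,0],[-0.7,0.84,0,0],[0,0,0,0],[0,0,0,0]])

```text
clock: 13.9
tcp_pos: [0.6352, 0.1404, 0.2136]
tcp_rot: [-0.0, -0.092, 0.996, -0.0]
contact_force: [-1.0, 0.8, 0.2]
gripper_width: 0.0597
```

```bash
python3 -c "
from h import *
delta([.633,.142,.21])
c=cam('wrist');im=read_camera('wrist');cv2.imwrite('pics/w10.png',im[:,:,::-1])
print(proj(c,[[.633,.142,.123]]))
t=cam('top');im=read_camera('top');cv2.imwrite('pics/t10.png',cv2.resize(im[175:295,235:425,::-1],None,fx=4,fy=4,interpolation=cv2.INTER_CUBIC))"
```

```text
t 13.9 tcp [0.6352 0.1404 0.2136] F [-0.98  0.77  0.22] w 0.0597 j [ 0.18  0.07  1.52 -0.    1.55 -1.58]
tool x [-0.983 -0.183  0.001] y yaw 100.52 z [-0.001 -0.    -1.   ]
shift cm [0.18 0.2  0.36]
[[318.69970191 242.87354139]]
```

View pics/w10.png

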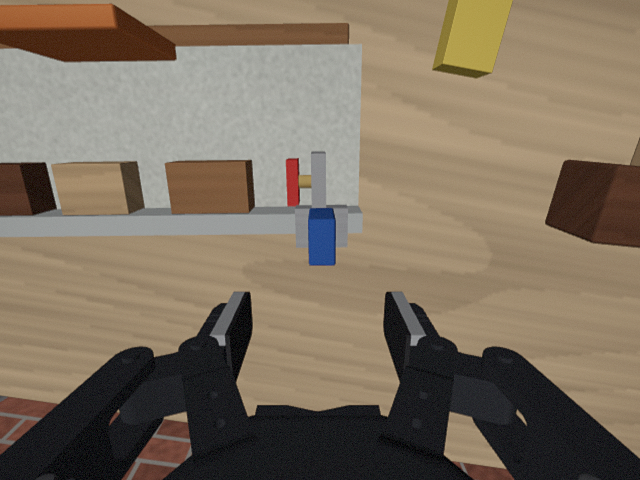

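View pics/t10.png

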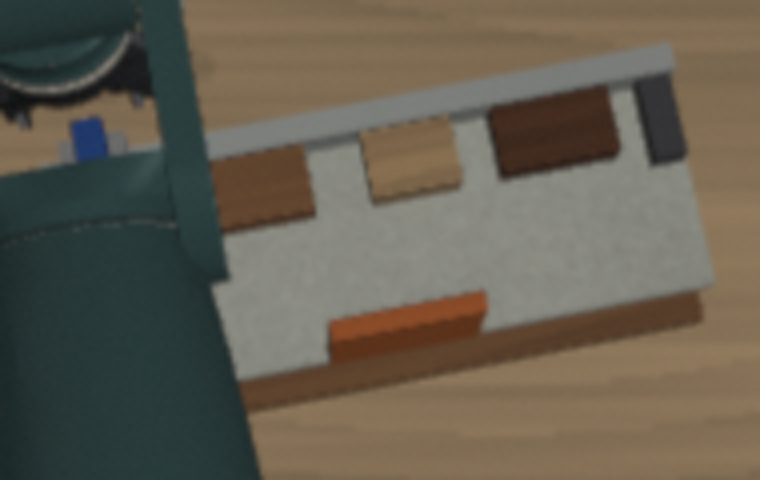

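Wrist view: blue grip top centre is at (322,237) px against a predicted (319,243), so I refine it to about (0.631, 0.143). In the top view the row lies flat on the fence with gaps. I descend onto the grip.

play_rows(series=[[0.2,0.15,1,-0.007],[0.2,0.1,2.5,0],[0,0,2.5,0],[0,0,2.5,0],[0,0,2,0],[0,0,1.2,0],[0,0,0.6,0],[0,0,0,0],[0,0,0,0]])

```text
clock: 14.75
tcp_pos: [0.6312, 0.1422, 0.0919]
tcp_rot: [0.0, -0.096, 0.995, 0.0]
contact_force: [-1.0, 0.8, -0.2]
gripper_width: 0.0602
```

```bash
python3 -c "
from h import *
delta([.631,.143,.089])
c=cam('wrist');im=read_camera('wrist');cv2.imwrite('pics/w11.png',im[:,:,::-1])"
```

```text
t 14.75 tcp [0.6312 0.1422 0.0919] F [-0.96  0.79 -0.16] w 0.0602 j [ 0.18  0.13  1.66 -0.    1.35 -1.58]
tool x [-0.982 -0.191 -0.001] y yaw 101.0 z [ 0.001  0.    -1.   ]
shift cm [0.01 0.09 0.29]
```

View pics/w11.png

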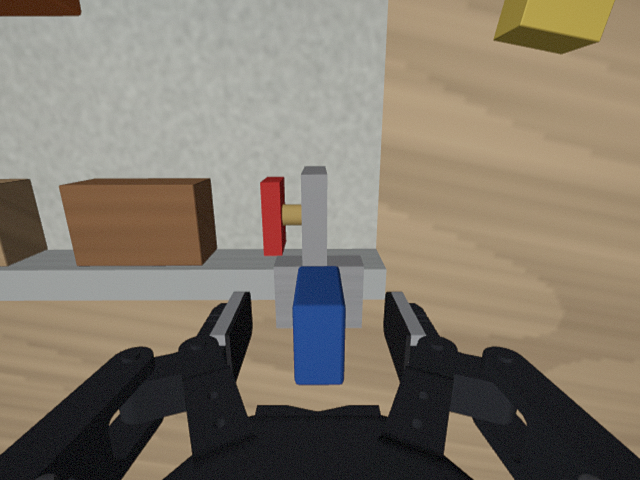

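play_rows(series=[[0,0,0.2,0],[0,0,0,0],[0,0,0,0],[0,0,0,0],[0,0,0,0],[0,0,0,0]], claw=1.6, squeeze=30)

```text
clock: 15.3
tcp_pos: [0.6312, 0.1424, 0.0896]
tcp_rot: [0.0, -0.096, 0.995, 0.0]
contact_force: [-1.7, 0.8, 5.4]
gripper_width: 0.0197
```

Run:
```python
from h import *
delta([.631,.143,.089])
c=cam('wrist');im=read_camera('wrist')[:,:,::-1];cv2.imwrite('pics/w12.png',im)
cv2.imwrite('pics/w12c.png',cv2.resize(im[150:300,180:400],None,fx=3.5,fy=3.5,interpolation=cv2.INTER_CUBIC))
fy0=-.3357
def fy(P): return (P[:,:2]@FY-fy0).round(4)
h=cv2.cvtColor(im,cv2.COLOR_BGR2HSV)
m=cv2.inRange(h,(0,180,60),(4,255,255))|cv2.inRange(h,(176,180,60),(180,255,255)); ys,xs=np.nonzero(m); print('red box',xs.min(),xs.max(),ys.min(),ys.max(),np.unique(h[m>0][:,2])[[0,-1]])
for z in (.056,.06): print(z,'red left edge fence y',fy(ray(c,[[xs.min(),(ys.min()+ys.max())/2]],z)))
s=cam('scene');im=read_camera('scene')[:,:,::-1];cv2.imwrite('pics/s12.png',im)
```

```text
t 15.3 tcp [0.6312 0.1424 0.0896] F [-1.68  0.76  5.4 ] w 0.0197 j [ 0.18  0.13  1.66  0.    1.35 -1.58]
tool x [-0.982 -0.191 -0.001] y yaw 101.02 z [ 0.001  0.    -1.   ]
shift cm [0.   0.06 0.06]
red box 259 283 178 256 [ 68 178]
0.056 red left edge fence y [0.3257]
0.06 red left edge fence y [0.3264]
```

View pics/w12c.png

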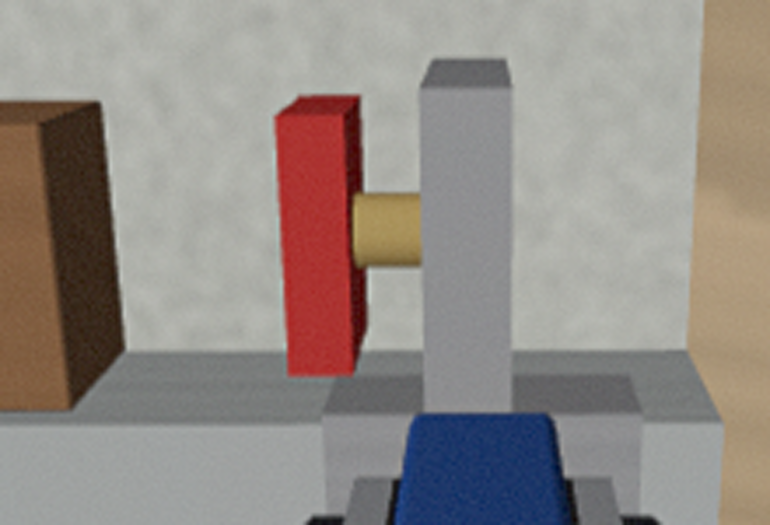

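Grip is held (19.7 mm wide). The pad face is at fence y of about 0.326, so a slide of about 122 mm is expected. I'll do most of it, then look.

play_rows(series=[[0,-0.2,0,0],[0,-0.4,0,0],[0,-0.4,0,0],[0,-0.4,0,0],[0,-0.4,0,0],[0,-0.4,0,0],[0,-0.4,0,0],[0,-0.4,0,0],[0,-0.4,0,0],[0,-0.4,0,0],[0,-0.4,0,0],[0,-0.4,0,0],[0,-0.4,0,0],[0,-0.4,0,0],[0,-0.4,0,0],[0,-0.4,0,0],[0,-0.4,0,0],[0,-0.4,0,0],[0,-0.3,0,0],[0,0,0,0]])

```text
clock: 17.07
tcp_pos: [0.6453, 0.0709, 0.0896]
tcp_rot: [0.001, -0.096, 0.995, 0.0]
contact_force: [0.1, 3.1, 4.6]
gripper_width: 0.02
```

```bash
cat > look.py <<'E'
from h import *
import sys
k=sys.argv[1]
delta([.631,.143,.089])
o=env.get_obs();print('slid mm',round(float((np.array([.6312,.1424])-o['tcp_pos'][:2])@FY*1000),1))
im=read_camera('wrist')[:,:,::-1]
cv2.imwrite(f'pics/w{k}.png',cv2.resize(im[130:310,0:420],None,fx=1.9,fy=1.9,interpolation=cv2.INTER_CUBIC))
cv2.imwrite(f'pics/w{k}c.png',cv2.resize(im[150:300,180:400],None,fx=3.5,fy=3.5,interpolation=cv2.INTER_CUBIC))
E
python3 look.py 13
```

```text
t 17.07 tcp [0.6453 0.0709 0.0896] F [0.11 3.1  4.62] w 0.02 j [ 0.07  0.13  1.66  0.    1.35 -1.69]
tool x [-0.982 -0.191 -0.001] y yaw 101.02 z [ 0.001  0.001 -1.   ]
shift cm [0.03 7.35 0.06]
slid mm 72.8
```

View pics/w13.png

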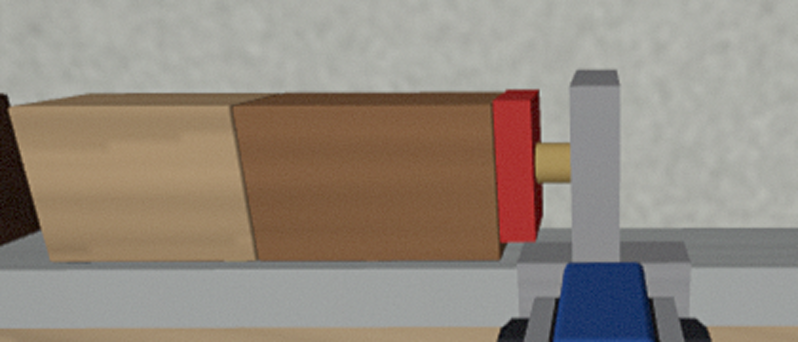

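The pad is pushing the middle and short blanks, which stay flat, and the stem is still nearly fully out. I continue.

play_rows(series=[[0,-0.2,0,0],[0,-0.3,0,0],[0,-0.3,0,0],[0,-0.3,0,0],[0,-0.3,0,0],[0,-0.3,0,0],[0,-0.3,0,0],[0,-0.3,0,0],[0,-0.3,0,0],[0,-0.3,0,0],[0,-0.3,0,0],[0,-0.3,0,0],[0,-0.3,0,0],[0,-0.2,0,0],[0,0,0,0],[0,0,0,0]])

```text
clock: 18.45
tcp_pos: [0.653, 0.0319, 0.0895]
tcp_rot: [0.001, -0.096, 0.995, 0.0]
contact_force: [0.9, 5.1, 5.3]
gripper_width: 0.0192
```

```bash
python3 look.py 14
```

```text
t 18.45 tcp [0.653  0.0319 0.0895] F [0.89 5.06 5.33] w 0.0192 j [ 0.01  0.14  1.65  0.    1.35 -1.75]
tool x [-0.982 -0.191 -0.001] y yaw 101.03 z [ 0.001  0.001 -1.   ]
shift cm [ 0.03 11.33  0.06]
slid mm 112.6
```

View pics/w14.png

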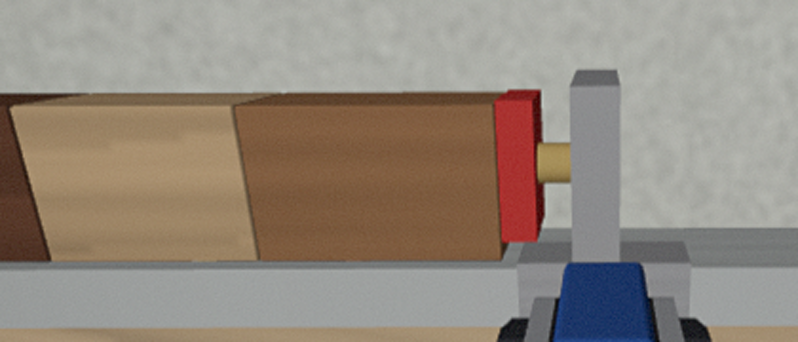

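View pics/w14c.png

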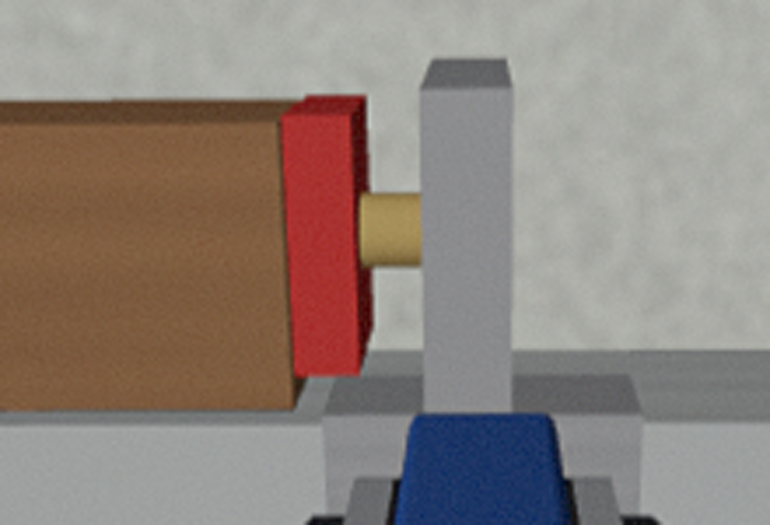

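The pad is about 1 mm in, from blank friction only. From here I go in small steps.

play_rows(series=[[0,-0.1,0,0],[0,-0.1,0,0],[0,-0.1,0,0],[0,-0.1,0,0],[0,-0.1,0,0],[0,-0.1,0,0],[0,0,0,0],[0,0,0,0]])

```text
clock: 19.17
tcp_pos: [0.6541, 0.0262, 0.0896]
tcp_rot: [0.001, -0.096, 0.995, 0.0]
contact_force: [1.7, 6.7, 5.0]
gripper_width: 0.0196
```

```bash
python3 look.py 15
```

```text
t 19.17 tcp [0.6541 0.0262 0.0896] F [1.72 6.69 5.04] w 0.0196 j [ 0.    0.14  1.64  0.    1.35 -1.76]
tool x [-0.982 -0.191 -0.001] y yaw 101.04 z [ 0.001  0.001 -1.   ]
shift cm [ 0.03 11.9   0.07]
slid mm 118.4
```

View pics/w15c.png

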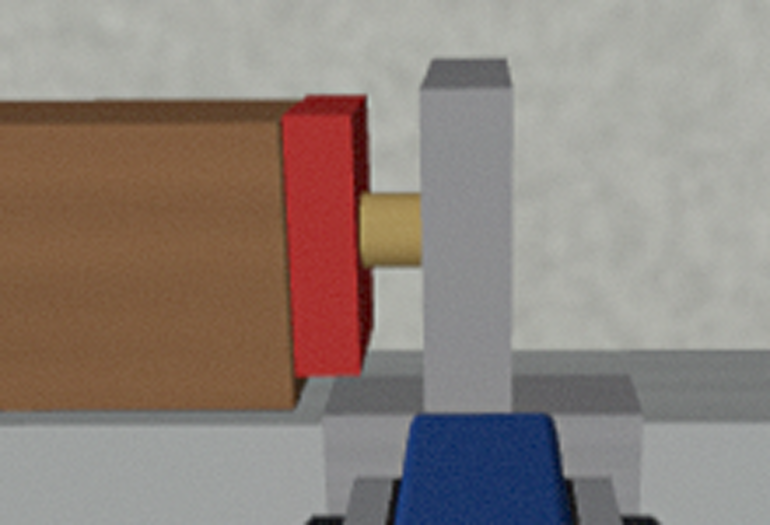

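Not at the stop yet, since the stem gap hasn't changed. I go on.

play_rows(series=[[0,-0.1,0,0],[0,-0.1,0,0],[0,-0.1,0,0],[0,-0.1,0,0],[0,0,0,0],[0,0,0,0]])

```text
clock: 19.72
tcp_pos: [0.6549, 0.0224, 0.0896]
tcp_rot: [0.001, -0.096, 0.995, 0.001]
contact_force: [1.5, 8.0, 5.2]
gripper_width: 0.0197
```

```bash
python3 look.py 16
```

```text
t 19.72 tcp [0.6549 0.0224 0.0896] F [1.5  7.99 5.18] w 0.0197 j [-0.01  0.14  1.64  0.    1.35 -1.77]
tool x [-0.982 -0.191 -0.001] y yaw 101.04 z [ 0.001  0.001 -1.   ]
shift cm [ 0.04 12.29  0.07]
slid mm 122.3
```

View pics/w16c.png

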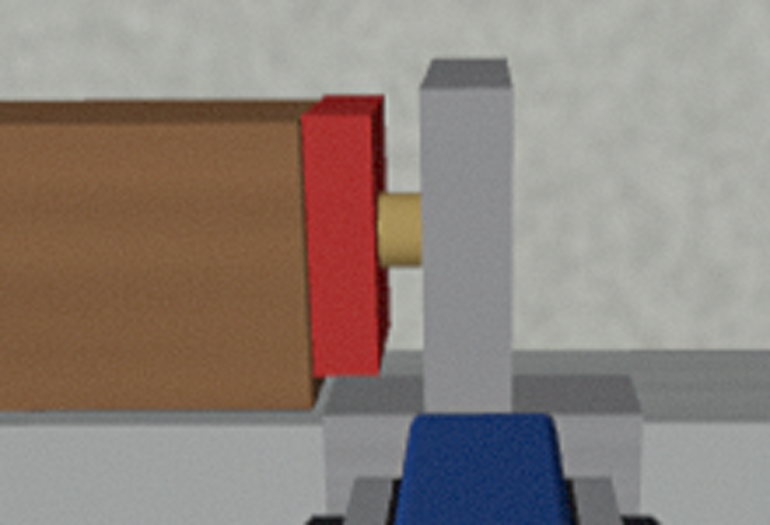

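The row has met the stop: the stem's visible part went from about 68 to 43 px, so the pad is about 4.2 mm in. About 1.8 mm more to go.

play_rows(series=[[0,-0.06,0,0],[0,-0.06,0,0],[0,-0.06,0,0],[0,0,0,0],[0,0,0,0],[0,0,0,0]])

```text
clock: 20.27
tcp_pos: [0.6552, 0.0209, 0.0896]
tcp_rot: [0.001, -0.096, 0.995, 0.001]
contact_force: [0.8, 8.7, 5.1]
gripper_width: 0.0197
```

```bash
python3 look.py 17
```

```text
t 20.27 tcp [0.6552 0.0209 0.0896] F [0.79 8.72 5.11] w 0.0197 j [-0.01  0.15  1.64  0.    1.35 -1.77]
tool x [-0.981 -0.192 -0.002] y yaw 101.05 z [ 0.001  0.002 -1.   ]
shift cm [ 0.04 12.45  0.08]
slid mm 123.9
```

View pics/w17c.png

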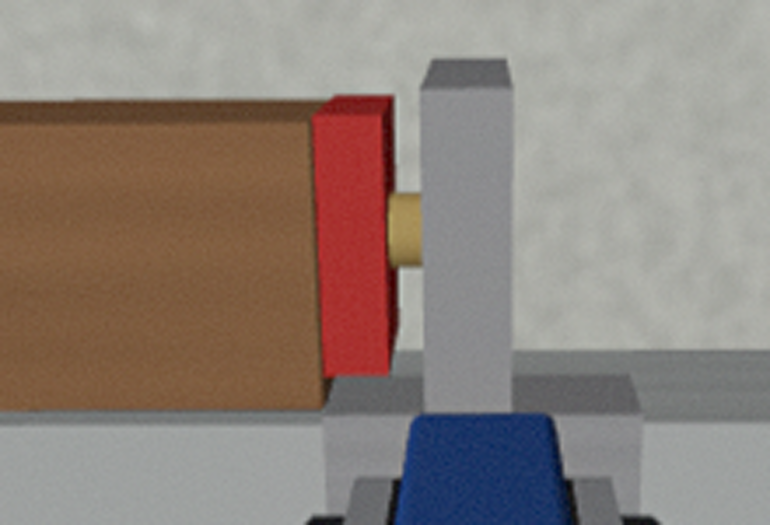

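The pad is about 6 mm in (stem 35 px shorter of 68; pad corner moved 37 px, about 5.6 mm). I unload the arm's small lag, then open.

play_rows(series=[[0,0.04,0,0],[0,0.03,0,0],[0,0,0,0],[0,0,0,0]])

```text
clock: 20.65
tcp_pos: [0.6552, 0.0209, 0.0896]
tcp_rot: [0.001, -0.096, 0.995, 0.0]
contact_force: [1.9, 4.8, 4.9]
gripper_width: 0.0195
```

play_rows(series=[[0,0,0,0],[0,0,0,0],[0,0,0,0],[0,0,0,0],[0,0,0,0],[0,0,0,0]], claw=5)

```text
clock: 21.15
tcp_pos: [0.6546, 0.0204, 0.0889]
tcp_rot: [-0.0, -0.096, 0.995, -0.0]
contact_force: [1.0, 1.1, 0.3]
gripper_width: 0.0501
```

```bash
python3 look.py 18
```

```text
t 21.15 tcp [0.6546 0.0204 0.0889] F [1.03 1.12 0.27] w 0.0501 j [-0.01  0.15  1.64 -0.    1.35 -1.77]
tool x [-0.982 -0.191  0.   ] y yaw 101.01 z [-0. -0. -1.]
shift cm [-2.000e-02  1.248e+01 -1.000e-02]
slid mm 124.2
```

View pics/w18c.png

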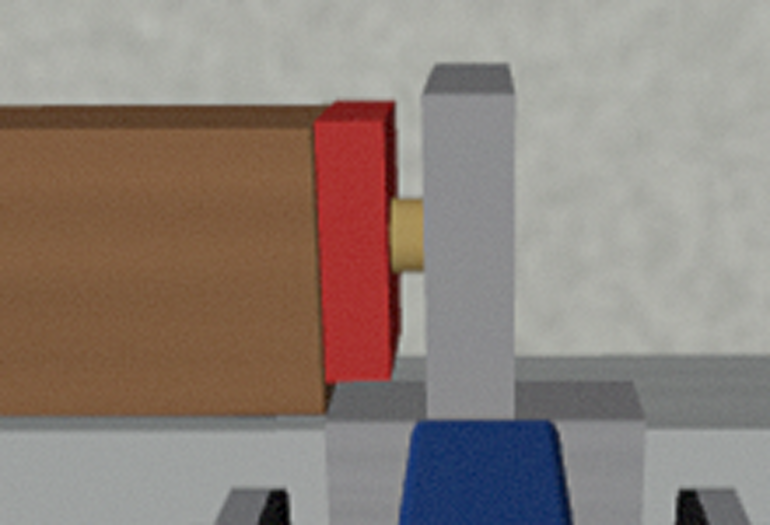

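The jaw held after letting go: stem 391–426 px, the same as before. I retreat upward and do a final check.

play_rows(series=[[0,0,-1,0],[0,0,-2,0],[0,0,-3,0],[0,0,-3,0],[0,0,-3,0],[0,0,-2,0],[2,0,-1,0],[3,0,0,0],[3,0,0,0],[3,0,0,0],[2,0,0,0],[0,0,0,0],[0,0,0,0],[0,0,0,0]])

```text
clock: 22.37
tcp_pos: [0.5275, -0.0043, 0.2397]
tcp_rot: [0.001, -0.096, 0.995, -0.0]
contact_force: [1.4, 0.6, -1.3]
gripper_width: 0.0502
```

Run:
```python
from h import *
delta([.6,0,.2])
im=read_camera('wrist')[:,:,::-1];cv2.imwrite('pics/w19.png',im)
im=read_camera('scene')[:,:,::-1];cv2.imwrite('pics/s19.png',cv2.resize(im[180:370,190:420],None,fx=3,fy=3,interpolation=cv2.INTER_CUBIC));cv2.imwrite('pics/s19f.png',im)
```

```text
t 22.37 tcp [ 0.5275 -0.0043  0.2397] F [ 1.37  0.58 -1.31] w 0.0502 j [-0.06 -0.21  1.74  0.    1.61 -1.82]
tool x [-0.982 -0.191 -0.001] y yaw 101.01 z [ 0.001 -0.    -1.   ]
shift cm [-7.19 -0.96  3.98]
```

View pics/w19.png

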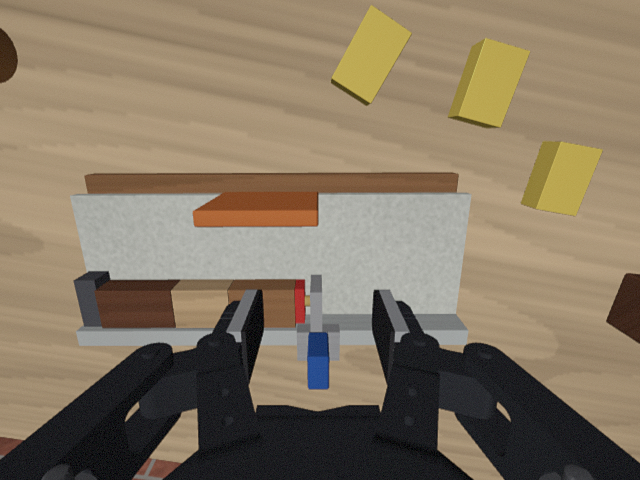

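View pics/s19.png

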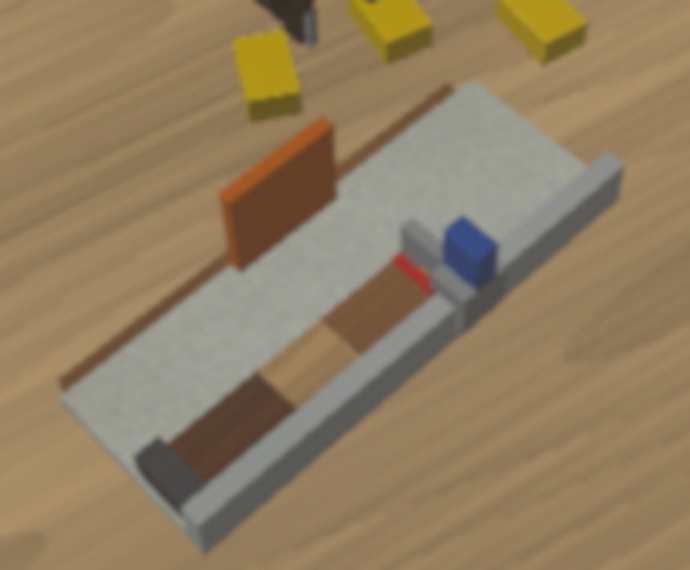

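The final views show the row closed between end stop and pad and flush with the fence. The tray is flat, the jaw has stayed put, and the robot is clear. I hand in.

```bash
python3 -c "
from plant import finish_job
print(finish_job())"
```

```text
the job is handed in; nothing more can be done
None
```

The job is done and handed in at about 22.5 s of the 59 s. The tray was tipped and lowered, the three blanks are in one row, and the jaw closes them up against the end stop.

- **Tipping:** I tipped the tray by its orange handle to about 0.47 rad (27°). That figure is judged from the arc and the pictures; the last angle I measured, one step earlier, was about 0.39 rad. All three blanks slid flat against the fence. I lowered the tray in small steps until the contact force was zero.
- **Not as asked:** the hand did not turn with the tray. Moves only allow turning about the vertical tool axis, so I straddled the tab loosely and carried it on the near finger. Peak force was about 22 N.
- **Jaw:** I slid it about 124 mm by the blue grip and let go. The stem left showing puts the pad about 6 mm in; two readings gave 6.2 and 5.6 mm. It did not change after I let go.
- **Last checks:** the wrist and scene views show the row closed from end stop to pad, flush with the fence, with the tray flat and the robot clear. The robot did not go near the glue bottle, mallet or jar, and I saw no contact with the blanks. No check failed.

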